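# Stand the mortise chisel edge-down in its cup

### The job

The chisel has been left edge-up in the slanted honing stand. Draw it out, lay it down on the bench or across the batten and let go to change your grip, then take it again and stand it edge-down in the dark wooden cup, lowering it to the cup's floor in the hand rather than dropping it. Let go of it, and leave the pencil pot, the mallet and the sharpening stone where they are.

Things in the scene. Friction and masses are not known exactly. Their poses are not given: they have to be found in the camera images.
- chisel: Loose mortise chisel, 180 mm long, about 0.16 kg. Origin: centre of the butt (handle end); z runs from the butt to the edge. Wooden handle 26 x 26 mm (x, y), z 0-91 mm; round ferrule, 24 mm across, to 96; steel blade 12 (x) x 14 (y) mm, z 96-170; bevelled end to 180, 6 mm thick on the +x side. Mass centre near z = 85 mm. Starts handle-down in the stand, leaning 45 deg, edge up.
- chisel_edge (a point): Centre of the chisel's cutting end, on its z axis 180 mm from the butt; axes as the chisel's.
- stand: Fixed plywood stand, base 150 x 100 mm (x, y), origin under its centre, about 130 mm tall. Its square socket (31 mm inside, 80 deep, 6 mm walls, lower wall 14 mm longer) rises at 45 deg towards the stand's +x. The chisel's handle is in it: only 11 mm of handle, ferrule and blade show; chisel z = socket axis, chisel y = stand y. Draw it out 80 mm along its z.
- stand_mouth (a point): Centre of the mouth of the slanted socket; axes as the stand's.
- batten: Fixed wooden batten on the bench, 240 mm (x) by 40 mm (y) and 25 mm high, origin under its centre. The chisel can be laid across it with its edge on the bench and its butt overhanging, raised about 15 deg, which leaves room for the fingers around the handle.
- cup: Fixed round cup of dark wood on a 90 x 90 x 6 mm foot. Origin under its centre, z up. 110 mm tall, outside diameter 64 mm, bore 44 mm, floor 8 mm thick, so 102 mm deep. The chisel standing edge-down on the floor has 78 mm of its handle above the rim and may lean against the rim by up to about 13 deg.
- cup_floor (a point): Centre of the cup's inner floor, 8 mm above the cup's underside; axes as the cup's.
- cup_rim (a point): Centre of the cup's mouth, 110 mm above the cup's underside.
- pot: Bystander: short aluminium pot 68 mm across and 70 mm tall with three pencils fixed in it, up to 130 mm tall; 0.45 kg, loose; origin under its centre.
- mallet: Bystander: loose wooden mallet lying on the bench, head 60 x 110 x 70 mm, origin under the head's centre; handle along +x to 180 mm, 22 mm wide.
- stone: Bystander: loose grey sharpening stone in a dark wooden tray 60 x 190 mm (x, y), 38 mm high, origin under its centre.
Not all that is in view belongs to the job. What is shaped like the stand but turquoise is not meant.

How it is judged:
By the outcome, as a careful person would: the job done as asked, in the order asked, and still so for the second after the job is handed in, with the robot touching nothing.
It also fails if it takes over 67 s, if anything falls off the work surface, if the arm or the gripper's body presses on something with over 40 N, if the wrist force passes 120 N, or if a joint passes its speed limit or range.

### The arm

A 6-joint arm with a two-finger parallel gripper is mounted at the origin on the work surface. World frame = base frame: x ahead of the robot, y to its left, z up, the work surface at z = 0. Lengths are in mm, angles in rad, forces in N, time in s.
With the tool pointing down it reaches from about 275 to 775 mm from the base axis. Payload 14.6 kg.
Tool frame: the origin (TCP) lies on the centre line of the jaws, within the pads' length; the fingertips stand 8 mm ahead of it and the grasp point (between the pads) lies 11 mm behind it; z points along the fingers, y is the line along which they close (so a half turn about z gives the same grasp; the last joint's range is limited). The gripper opens to 85 mm and grips with 20 to 120 N. Pads are 22 mm wide; open, the fingers measure 114 mm over their backs; the gripper's body (76 mm by 85 mm) begins 54 mm behind the grasp point. The pads swing forward as they close: fully open they stand 13 mm farther back than shut.
Start: joints at [1.05, 0.263, -0.048, 1.259, 0, 1.415], TCP at [187.795, 490.266, 239.278] pointing down, gripper open.
Joint ranges: [-2.65, 2.65], [-0.89, 1.7], [-1.18, 1.37], [-2.13, 2.11], [-1.35, 1.29], [-3.14, 3.14]. Speed limits (rad/s): [1.89, 1.89, 2.57, 2.79, 3.14, 3.14].

### API

Orientations are given as [roll, pitch, yaw] about the fixed x, y, z axes, in that order (R = Rz(yaw) Ry(pitch) Rx(roll)).
In Python, from bench import sensors, viewer, r gives the robot as it stands.
- The arm moves only by the shell command python3 -m jog 'ROWS' [FORCE]. ROWS is JSON, a list of rows, each an object with "delta_rot": the turn, a rotation vector about the tool's x, y, z in degrees, a list of three; "slide": the shift along the tool's x, y, z in cm, a list of three; "jaw": the finger opening in cm, from 0 to 8.54. In form: [{"delta_rot": [ax, ay, az], "slide": [dx, dy, dz], "jaw": jaw}, ...]. A call has 1 to 8 rows; each row is the pose to reach, as a shift and turn from the pose commanded when the call began, along the tool's axes at that moment; what a row does not reach only later rows make up. A row lasts 1/10 s, in which the tool goes at most 50 mm and 8.59 degrees, less where a joint would pass 70% of its speed; a pose out of reach is approached as far as the arm can. A call with a gripper value outside its range is refused whole. The fingers move at their own pace and stop on an object; FORCE is the grip in N (left out, the last holds). Time passes only in rows, so rows that repeat a pose let the fingers close. It gives the time, the measured TCP pose, the force, the opening and the grip force at its end, in the units of the state.
- sensors.get_state(): the state, without advancing time (a new reading comes with each control period).
- viewer.get_image(name): name is "side" or "top" or "wrist"; returns (picture, depth): 384x512x3 uint8, red, green, blue; 384x512 float32, mm along the optical axis (not along the pixel's ray), 0 where there is no reading.
- viewer.camera_info(name): a dict with "fx", "fy", "cx", "cy" (pixels), "view" (4x4, takes a point from world to camera coordinates); the wrist camera has in their place "T_tool_cam" (4x4, takes a point from camera to tool coordinates, whose origin is the TCP and whose axes are the flange's). Camera axes: x right, y down, z forward; pixel columns grow to the right and rows downward; lengths in mm; the calibration is good to about 2 mm. A picture is of the moment at which its call begins: read the wrist's pose just before it. camera_info takes no time and is no camera call.
- r.sign_off(): hands the job in; it is judged then, once.
The state is a dict: "time_s": time; "joint_positions": joint angles; "qd": joint speeds; "joint_torque": joint torques, N m; "eef_pos": TCP position; "tcp_rot": TCP orientation; "wrist_force": force on the tool from outside, world axes, zero at the start; "torque": the same for the moment, N m; "grip_width": finger opening in mm; "grasp_force": force on a finger pad.
Only numpy, scipy, OpenCV 4.12 (cv2) and the standard library are available. Lean on these libraries where they do the work, as an engineer would, in place of code of your own. Each camera call takes 0.05 s, during which the arm holds its last target. There are 200 camera calls.

## Working session

There is one attempt and no reset: what is moved stays moved. The work goes in short steps, Python scripts to look and compute and a shell command to move; the robot and the scene stay as the last step left them, time stands still between calls to the robot, and variables do not carry over. Pictures are saved under pics/ and viewed, at most 10 in all, crops included, and the job is handed in when it is done.

```bash
ls; mkdir -p pics
python3 - <<'E'
from bench import sensors, viewer, r
import cv2,numpy as np
s=sensors.get_state();print(s)
for n in("side","top"):
    im,d=viewer.get_image(n);cv2.imwrite(f"pics/{n}0.png",im[:,:,::-1]);np.save(f"pics/{n}0d.npy",d)
    c=viewer.camera_info(n);print(n,c)
print(viewer.camera_info("wrist"))
E
```

```text
pics
{'time_s': 0.0, 'joint_positions': array([ 1.04971168e+00,  2.63490501e-01, -4.89640757e-02,  1.25943569e+00,
        1.41669868e-05,  1.41552175e+00]), 'qd': array([-7.77075587e-06,  4.48540130e-04,  7.53323032e-04, -1.87590806e-03,
       -6.43238813e-05, -6.14839742e-04]), 'joint_torque': array([ 1.62233035e-03, -6.37601709e+01,  3.84565151e+01,  1.37870180e-02,
       -1.44320752e-04, -9.35604874e-06]), 'eef_pos': array([187.63502767, 490.00730159, 238.83195992]), 'tcp_rot': array([-3.14051406e+00, -1.83176493e-04,  2.77578247e+00]), 'wrist_force': array([-0.17319955,  0.44172587, -0.09703527]), 'torque': array([0.03017608, 0.04077415, 0.01679789]), 'grasp_force': 0.0, 'grip_width': 85.40717627242681}
side {'fx': 401.45230741361314, 'fy': 401.45230741361314, 'cx': 249.12157116036525, 'cy': 191.90665677636574, 'view': array([[ 7.09738225e-01, -7.04442880e-01,  5.64636510e-03,
        -3.63926380e+02],
       [-4.24441960e-01, -4.34002041e-01, -7.94664238e-01,
         3.94254951e+02],
       [ 5.62246098e-01,  5.61607031e-01, -6.07022955e-01,
         7.34706894e+02],
       
[... 294 characters left out ...]
85659e-01,  1.33807951e-02, -1.66884456e-01,
         5.97271956e+02],
       [ 1.67201014e-01,  2.77219373e-02, -9.85533011e-01,
         1.08050465e+03],
       [ 0.00000000e+00,  0.00000000e+00,  0.00000000e+00,
         1.00000000e+00]])}
{'fx': 293.0482396931747, 'fy': 293.0482396931747, 'cx': 255.4821937765145, 'cy': 191.44310519809525, 'T_tool_cam': array([[ 9.19192144e-04, -9.46712526e-01, -3.22078482e-01,
         8.17032250e+01],
       [ 9.99999388e-01,  6.71974109e-04,  8.78746305e-04,
         5.06578004e-02],
       [-6.15491734e-04, -3.22079093e-01,  9.46712564e-01,
        -1.35753111e+02],
       [ 0.00000000e+00,  0.00000000e+00,  0.00000000e+00,
         1.00000000e+00]])}
```

View pics/top0.png

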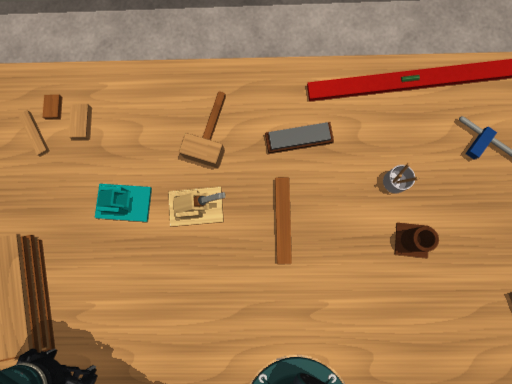

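View pics/side0.png

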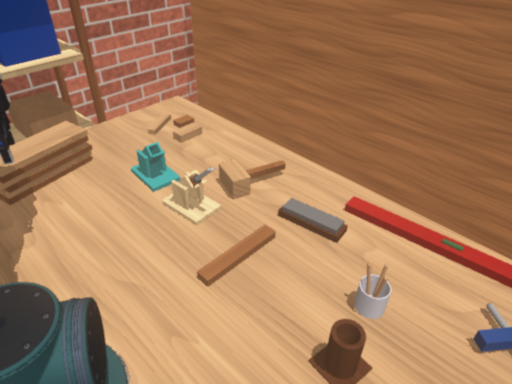

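The top picture shows the plywood stand at (195,205) with the chisel's blade ending near (224,195). The batten is at (283,220) and the cup's rim at (426,238), with its foot at (411,240). The pot is at (400,178), the mallet at (202,150) and the stone at (300,137).

These could be mistaken for the stand: plywood (195,205) and turquoise (122,203). By the description I choose the plywood one. The only dark cup is at (426,238). I check both in one close crop.

Run:
```python
import cv2,numpy as np
t=cv2.imread("pics/top0.png");s=cv2.imread("pics/side0.png")
f=lambda im,x,y:cv2.resize(im[y:y+60,x:x+80],None,fx=5,fy=5,interpolation=cv2.INTER_CUBIC)
a=np.vstack([np.hstack([f(t,160,170),f(s,155,160)]),np.hstack([f(t,380,205),f(s,305,315)])])
cv2.imwrite("pics/c1.png",a)
```

```text
(no output)
```

View pics/c1.png

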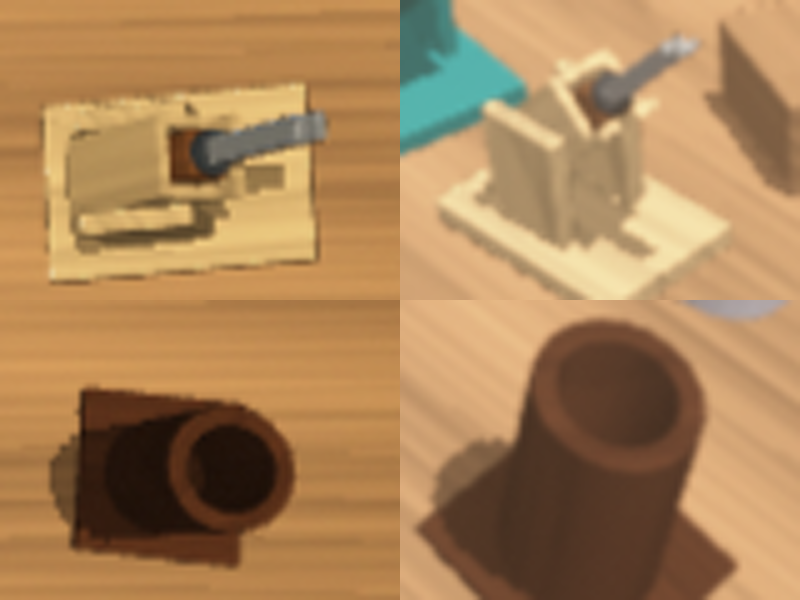

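The crop confirms the plywood stand, with the chisel's blade rising to the right. In the top view the tip is at (225,195) and the ferrule at (201.6,200). In the side view they are at (213.6,168.6) and (197.4,178.4). The cup rim centre is at (426.2,239) in the top view and (348.8,334) in the side view. Next I triangulate these.

```bash
cat > h.py <<'E'
import numpy as np,cv2
from bench import viewer,sensors
from scipy.spatial.transform import Rotation as R
C={n:viewer.camera_info(n) for n in("side","top","wrist")}
def K(c): return np.array([[c["fx"],0,c["cx"]],[0,c["fy"],c["cy"]],[0,0,1]])
def tri(pt,ps):
    P=[K(C[n])@C[n]["view"][:3] for n in("top","side")]
    X=cv2.triangulatePoints(P[0],P[1],np.array(pt,float).reshape(2,1),np.array(ps,float).reshape(2,1)).ravel()
    X=X[:3]/X[3]; e=[]
    for p,q in zip(P,(pt,ps)):
        u=p@np.r_[X,1]; e.append(np.round(u[:2]/u[2]-q,1))
    return X.round(1),e
def onz(n,uv,z,V=None):
    V=C[n]["view"] if V is None else V
    Ri=V[:3,:3].T; o=-Ri@V[:3,3]; d=Ri@np.linalg.inv(K(C[n]))@np.r_[uv,1]
    return o+d*(z-o[2])/d[2]
def proj(n,X,V=None):
    V=C[n]["view"] if V is None else V
    p=K(C[n])@(V@np.r_[X,1])[:3]; return p[:2]/p[2]
def pose():
    s=sensors.get_state(); T=np.eye(4); T[:3,:3]=R.from_euler('xyz',s["tcp_rot"]).as_matrix(); T[:3,3]=s["eef_pos"]; return T
def wview(T): return np.linalg.inv(T@C["wrist"]["T_tool_cam"])
def delta(Rt,pt,T=None):
    "shift cm and rotvec deg in tool axes to reach pose"
    T=pose() if T is None else T
    A=T[:3,:3]
    return (A.T@(np.array(pt)-T[:3,3])/10).round(2), np.degrees(R.from_matrix(A.T@Rt).as_rotvec()).round(1)
E
python3 - <<'E'
from h import *
print("tip",tri((225,195.2),(213.6,168.6)))
print("fer",tri((201.6,200.4),(197.4,178.4)))
print("rim",tri((426.2,239),(348.8,334)))
t=lambda x,y:(160+x/5,170+y/5)
b=[onz("top",t(*p),8)[:2] for p in((44,105),(304,85),(318,260),(50,282))]
print("base",np.round(b,1),np.mean(b,0))
f=[onz("top",(380+x/5,205+y/5),6)[:2] for x,y in((82,90),(72,250),(238,267))]
print("foot",np.round(f,1),(f[0]+f[2])/2)
q=[onz("top",p,25)[:2] for p in((275,178),(289,178),(291,263),(276,263))]
print("batten",np.round(q,1),np.mean(q,0))
for n,p in(("pot",(402,178)),("mal",(201,150)),("malh",(222,93)),("stone",(300,137))): print(n,onz("top",p,50).round())
d=np.load("pics/top0d.npy")
for p in((225,195),(213,198),(283,220),(411,225),(436,238)):
    c=C["top"]; z=d[p[1],p[0]]; X=np.linalg.inv(c["view"])@np.r_[(np.linalg.inv(K(c))@np.r_[p,1])*z,1];print(p,X[:3].round(1))
E
```

```text
tip (array([551.3, 171.4, 183.1]), [array([ 0.3, -0.4]), array([-0.5,  0.1])])
fer (array([547.3, 238.8, 120. ]), [array([ 0.2, -0.3]), array([-0.3,  0. ])])
rim (array([ 443.5, -326.8,  111.1]), [array([ 0.1, -0.1]), array([-0.2,  0. ])])
base [[589.6 352.6]
 [599.2 203.6]
 [499.4 195. ]
 [488.6 346.4]] [544.20195557 274.37943111]
foot [[ 491.5 -286.7]
 [ 403.9 -275.7]
 [ 394.  -365.1]] [ 442.75768423 -325.91901885]
batten [[620.   48.9]
 [619.4   9.6]
 [385.    9.1]
 [385.3  49.8]] [502.4307766   29.35473084]
pot [ 611. -296.   50.]
mal [698. 255.  50.]
malh [865. 197.  50.]
stone [731. -22.  50.]
(225, 195) [577.5 192.6  -2.6]
(213, 198) [547.  204.4 160. ]
(283, 220) [501.4  28.8  29.6]
(411, 225) [ 4.859e+02 -3.284e+02  4.000e-01]
(436, 238) [ 445.6 -352.1  108.2]
```

The measurements agree with the given sizes: base 150x100 mm, rim height 111 mm and a 45° chisel. Next I compute a pregrasp with the tool square to the chisel, well back along the approach.

```bash
cat >> h.py <<'E'
h=np.array([.068,-.9977,0]); a=(h+[0,0,1])/np.sqrt(2); zt=(h-[0,0,1])/np.sqrt(2)
yt=-np.cross([0,0,1],h); R1=np.stack([np.cross(yt,zt),yt,zt],1)
tip=np.array([551.3,171.4,183.1]); G1=tip-62*a
E
python3 - <<'E'
from h import *
print(G1,delta(R1,G1-115*zt), np.degrees(np.array([1])))
E
```

```text
[548.31883781 215.13978701 139.25937957] (array([-40.09,  -5.39,   1.83]), array([  44.7,   28.5, -108. ])) [57.29577951]
```

```bash
python3 -m jog '[{"delta_rot":[22,14,-54],"slide":[-20,-3,0],"jaw":8.5},{"delta_rot":[22,14,-54],"slide":[-20,-3,0],"jaw":8.5},{"delta_rot":[22,14,-54],"slide":[-20,-3,0],"jaw":8.5},{"delta_rot":[22,14,-54],"slide":[-20,-3,0],"jaw":8.5},{"delta_rot":[45,28.5,-108],"slide":[-40,-5.4,1.8],"jaw":8.5},{"delta_rot":[45,28.5,-108],"slide":[-40,-5.4,1.8],"jaw":8.5},{"delta_rot":[45,28.5,-108],"slide":[-40,-5.4,1.8],"jaw":8.5},{"delta_rot":[45,28.5,-108],"slide":[-40,-5.4,1.8],"jaw":8.5}]' 60; python3 -c "
from h import *
print(delta(R1,G1-115*zt),sensors.get_state()['joint_positions'])"
```

```text
time_s: 0.9
eef_pos: [534.2, 300.5, 221.6]
tcp_rot: [-2.905, -0.442, -2.472]
wrist_force: [0.3, -0.0, -0.3]
grip_width: 85.1
grasp_force: 0.0
(array([-0.42, -0.86,  0.12]), array([ 19.4,  12.5, -47. ])) [ 0.51388593  0.75455213  0.64585091  1.86508423 -0.30041644 -0.14716725]
```

```bash
python3 -m jog '[{"delta_rot":[19.4,12.5,-47],"slide":[-0.3,-0.7,0],"jaw":8.5},{"delta_rot":[19.4,12.5,-47],"slide":[-0.3,-0.7,0],"jaw":8.5},{"delta_rot":[19.4,12.5,-47],"slide":[-0.3,-0.7,0],"jaw":8.5},{"delta_rot":[19.4,12.5,-47],"slide":[-0.3,-0.7,0],"jaw":8.5},{"delta_rot":[19.4,12.5,-47],"slide":[-0.3,-0.7,0],"jaw":8.5},{"delta_rot":[19.4,12.5,-47],"slide":[-0.3,-0.7,0],"jaw":8.5},{"delta_rot":[19.4,12.5,-47],"slide":[-0.3,-0.7,0],"jaw":8.5},{"delta_rot":[19.4,12.5,-47],"slide":[-0.3,-0.7,0],"jaw":8.5}]'
python3 - <<'E'
from h import *
print(delta(R1,G1-115*zt),sensors.get_state()['joint_positions'])
T=pose();im,d=viewer.get_image("wrist");np.save("pics/T1.npy",T)
V=wview(T);im=im[:,:,::-1].copy()
for k in(0,20,60,84):
    p=proj("wrist",tip-k*a,V);print(k,p.round(1));cv2.circle(im,tuple(int(v) for v in p),2,(0,0,255),-1)
cv2.imwrite("pics/w1.png",cv2.resize(im,None,fx=1.5,fy=1.5))
E
```

```text
time_s: 1.7
eef_pos: [538.9, 298.7, 222.3]
tcp_rot: [-3.135, -0.783, -1.515]
wrist_force: [-0.2, -0.1, -1.0]
grip_width: 85.0
grasp_force: 0.0
(array([ 0.07, -0.37,  0.32]), array([ 0.1,  0.1, -0.5])) [ 0.64118203  0.78647246  0.5725848   1.85425095 -0.63296846 -0.82212118]
0 [251.7 118.2]
20 [252. 142.]
60 [252.6 186.1]
84 [252.9 210.6]
```

View pics/w1.png

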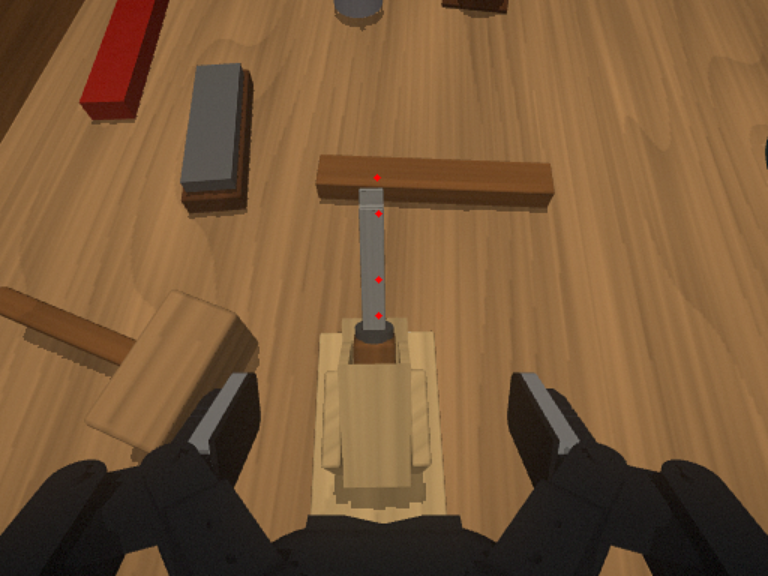

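The wrist view shows the tip at about (247.3,126.7) and the blade–ferrule joint at about (249.3,218). My estimate sits roughly 8 px high and 4 px to the right. I refine it with the wrist depth.

Run:
```python
from h import *
T=pose();im,d=viewer.get_image("wrist")
M=T@C["wrist"]["T_tool_cam"]
def p3(u,v):
    z=np.median(d[v-1:v+2,u-1:u+2]);return z,M@np.r_[np.linalg.inv(K(C["wrist"]))@[u,v,1]*z,1]
for u,v in((247,130),(247,150),(248,180),(249,205),(249,214),(250,235),(250,260),(300,210),(220,100)):
    z,X=p3(u,v);print((u,v),z.round(1),X[:3].round(1),"tool",(np.linalg.inv(T)@X)[:3].round(1),"rel",((X[:3]-tip)@R1).round(1))
print("G in tool",(np.linalg.inv(T)@np.r_[G1,1]).round(1))
for v in(150,180,205): 
    row=d[v];print(v,[u for u in range(225,275) if abs(row[u]-row[248])<8][::200], min(u for u in range(225,275) if abs(row[u]-row[248])<8),max(u for u in range(225,275) if abs(row[u]-row[248])<8))
for u in (247,): print([ (v,round(float(d[v,u]))) for v in range(120,135)])
```

```text
(247, 130) 247.2 [555.  179.9 178.3] tool [ 53.4  -8.5 115.6] rel [-9.2 -4.3 -2.4]
(247, 150) 246.7 [554.1 195.3 171.3] tool [ 37.6  -8.5 109.7] rel [-25.1  -4.4  -8.3]
(248, 180) 254.7 [552.5 214.1 153.1] tool [ 11.4  -7.8 109.2] rel [-51.3  -4.1  -8.8]
(249, 205) 262.3 [550.9 230.5 136.5] tool [-12.   -7.1 109.3] rel [-74.6  -3.6  -8.8]
(249, 214) 265.6 [550.6 236.5 129.9] tool [-20.9  -7.2 109.8] rel [-83.6  -3.7  -8.3]
(250, 235) 264.4 [548.7 253.8 122.7] tool [-38.4  -6.3 102.6] rel [-101.    -3.   -15.6]
(250, 260) 260.3 [547.4 275.  116.9] tool [-57.5  -6.2  91.7] rel [-120.1   -3.1  -26.5]
(300, 210) 405.6 [487.4 175.6   1.5] tool [-70.9  60.1 240.8] rel [-134.5   63.4  122.4]
(220, 100) 494.3 [620.8 -17.3   1.8] tool [ 71.  -61.6 382.4] rel [  8.2 -56.5 264.7]
G in tool [  0.7  -3.7 118.1   1. ]
150 [240] 240 255
180 [241] 241 256
205 [242] 242 256
[(120, 445), (121, 443), (122, 444), (123, 442), (124, 442), (125, 443), (126, 247), (127, 246), (128, 247), (129, 247), (130, 247), (131, 248), (132, 246), (133, 248), (134, 248)]
```

```bash
python3 -m jog '[{"delta_rot":[0,0,-1.6],"slide":[-0.4,-0.73,2],"jaw":8.5},{"delta_rot":[0,0,-1.6],"slide":[-0.4,-0.73,5],"jaw":8.5},{"delta_rot":[0,0,-1.6],"slide":[-0.4,-0.73,8],"jaw":8.5},{"delta_rot":[0,0,-1.6],"slide":[-0.4,-0.73,10],"jaw":8.5},{"delta_rot":[0,0,-1.6],"slide":[-0.4,-0.73,11.5],"jaw":8.5},{"delta_rot":[0,0,-1.6],"slide":[-0.4,-0.73,12.2],"jaw":8.5},{"delta_rot":[0,0,-1.6],"slide":[-0.4,-0.73,12.2],"jaw":6},{"delta_rot":[0,0,-1.6],"slide":[-0.4,-0.73,12.2],"jaw":4}]' 60 && python3 -m jog '[{"delta_rot":[0,0,0],"slide":[0,0,0],"jaw":3},{"delta_rot":[0,0,0],"slide":[0,0,0],"jaw":2},{"delta_rot":[0,0,0],"slide":[0,0,0],"jaw":0.8},{"delta_rot":[0,0,0],"slide":[0,0,0],"jaw":0.8},{"delta_rot":[0,0,0],"slide":[0,0,0],"jaw":0.8},{"delta_rot":[0,0,0],"slide":[0,0,0],"jaw":0.8},{"delta_rot":[0,0,0],"slide":[0,0,0],"jaw":0.8},{"delta_rot":[0,0,0],"slide":[0,0,0],"jaw":0.8}]' 60
python3 - <<'E'
from h import *
T=pose();im,d=viewer.get_image("wrist");cv2.imwrite("pics/w2.png",im[:,:,::-1]);print(sensors.get_state()["joint_positions"])
E
```

```text
time_s: 2.6
eef_pos: [552.4, 216.2, 133.7]
tcp_rot: [3.12, -0.783, -1.474]
wrist_force: [0.0, 0.1, 0.6]
grip_width: 58.6
grasp_force: 0.0
time_s: 3.4
eef_pos: [552.2, 216.2, 133.4]
tcp_rot: [3.119, -0.783, -1.472]
wrist_force: [0.2, 5.5, 5.1]
grip_width: 12.8
grasp_force: 60.7
[ 0.53210118  0.72101959  0.20241651  1.47256063 -0.68258991 -0.97679603]
```

View pics/w2.png

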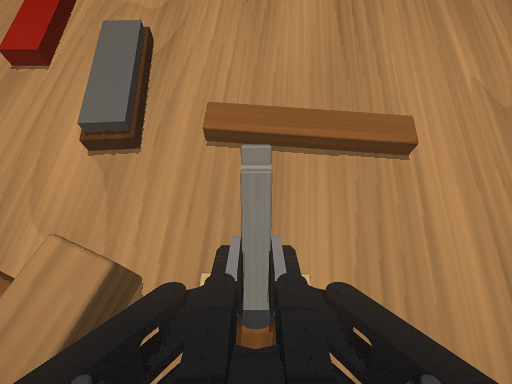

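The chisel is held: it is centred between the pads at a width of about 13 mm, with the tip at (257,147). I draw it out along tool +x.

```bash
python3 -m jog '[{"delta_rot":[0,0,0],"slide":[0.7,0,0],"jaw":0.8},{"delta_rot":[0,0,0],"slide":[1.5,0,0],"jaw":0.8},{"delta_rot":[0,0,0],"slide":[2.5,0,0],"jaw":0.8},{"delta_rot":[0,0,0],"slide":[3.5,0,0],"jaw":0.8},{"delta_rot":[0,0,0],"slide":[4.5,0,0],"jaw":0.8},{"delta_rot":[0,0,0],"slide":[5.5,0,0],"jaw":0.8},{"delta_rot":[0,0,0],"slide":[6.5,0,0],"jaw":0.8},{"delta_rot":[0,0,0],"slide":[7.5,0,0],"jaw":0.8}]' 80 && python3 -m jog '[{"delta_rot":[0,0,0],"slide":[1.2,0,0],"jaw":0.8},{"delta_rot":[0,0,0],"slide":[2.5,0,0],"jaw":0.8},{"delta_rot":[0,0,0],"slide":[3.5,0,0],"jaw":0.8},{"delta_rot":[0,0,0],"slide":[4,0,0],"jaw":0.8},{"delta_rot":[0,0,0],"slide":[4,0,0],"jaw":0.8}]'
python3 - <<'E'
from h import *
from h import *
s=sensors.get_state();print(s["joint_positions"],s["wrist_force"])
T=pose();
# target: chisel pitch -19 deg, heading -y; chisel z = +x_t approx
th=np.radians(18.5); x=np.array([0,-np.cos(th),-np.sin(th)]);y=np.array([-1.,0,0]);z=np.cross(x,y)
Rl=np.stack([x,y,z],1); print("z",z)
# batten inner corner y=29-20=9 at chisel z=80; contact height; grasp z=118 -> 38 further to -y
yc=29.5-20; G=np.array([500, yc-38*np.cos(th)-13*np.sin(th), 6+62*np.sin(th)])
P=G+7*z; print("G",G,"TCP",P)
for up in(90,30,0): print(up,delta(Rl,P+[0,0,up]))
E
```

```text
time_s: 4.25
eef_pos: [557.3, 162.4, 186.7]
tcp_rot: [3.118, -0.784, -1.472]
wrist_force: [0.4, 2.5, -0.6]
grip_width: 11.8
grasp_force: 81.3
time_s: 4.75
eef_pos: [560.2, 134.3, 215.0]
tcp_rot: [3.119, -0.784, -1.473]
wrist_force: [0.9, -0.5, -2.6]
grip_width: 12.1
grasp_force: 80.9
[ 0.41492842  0.58197617  0.16886344  1.48602849 -0.72556504 -1.11867892] [ 0.92290749 -0.48720109 -2.60875329]
z [ 0.          0.31730466 -0.94832366]
G [500.         -30.66125943  25.6728887 ] TCP [500.         -28.44012684  19.03462311]
90 (array([ 3.58,  7.17, 18.69]), array([ -0.2, -63.4,   5. ]))
30 (array([-0.66,  7.07, 22.94]), array([ -0.2, -63.4,   5. ]))
0 (array([-2.78,  7.03, 25.06]), array([ -0.2, -63.4,   5. ]))
```

```bash
python3 -m jog '[{"delta_rot":[0,-8,0.6],"slide":[2,1,0],"jaw":0.8},{"delta_rot":[0,-16,1.2],"slide":[3,2,2],"jaw":0.8},{"delta_rot":[0,-24,1.9],"slide":[3.5,3,5],"jaw":0.8},{"delta_rot":[0,-32,2.5],"slide":[3.6,4,8],"jaw":0.8},{"delta_rot":[0,-40,3],"slide":[3.6,5,11],"jaw":0.8},{"delta_rot":[0,-48,3.8],"slide":[3.6,6,14],"jaw":0.8},{"delta_rot":[0,-56,4.5],"slide":[3.6,7,17],"jaw":0.8},{"delta_rot":[-0.2,-63.4,5],"slide":[3.6,7.2,18.7],"jaw":0.8}]' && python3 -m jog '[{"delta_rot":[0,0,0],"slide":[0,0,0],"jaw":0.8},{"delta_rot":[0,0,0],"slide":[0,0,0],"jaw":0.8}]'
python3 - <<'E'
from h import *
th=np.radians(18.5); x=np.array([0,-np.cos(th),-np.sin(th)]);y=np.array([-1.,0,0]);z=np.cross(x,y)
Rl=np.stack([x,y,z],1); P=np.array([500,-28.4,19])
print(delta(Rl,P),sensors.get_state()["joint_positions"])
a,_=viewer.get_image("side");b,d=viewer.get_image("wrist")
f=cv2.resize(a[130:320,150:400],(500,380));
cv2.imwrite("pics/c2.png",np.vstack([f,cv2.resize(b[60:],(500,220))])[:,:,::-1])
E
```

```text
time_s: 5.55
eef_pos: [498.5, -29.3, 108.1]
tcp_rot: [-3.141, 0.328, -1.571]
wrist_force: [-0.2, 1.8, -0.9]
grip_width: 11.7
grasp_force: 80.8
time_s: 5.75
eef_pos: [499.4, -28.9, 108.0]
tcp_rot: [3.139, 0.322, -1.572]
wrist_force: [0.5, 0.1, -1.3]
grip_width: 12.1
grasp_force: 80.8
(array([ 2.76, -0.08,  8.46]), array([ 0.1, -0.1, -0.1])) [-0.38806614  0.36197314 -0.32109029  1.01527343  0.29622817 -1.97686566]
```

View pics/c2.png

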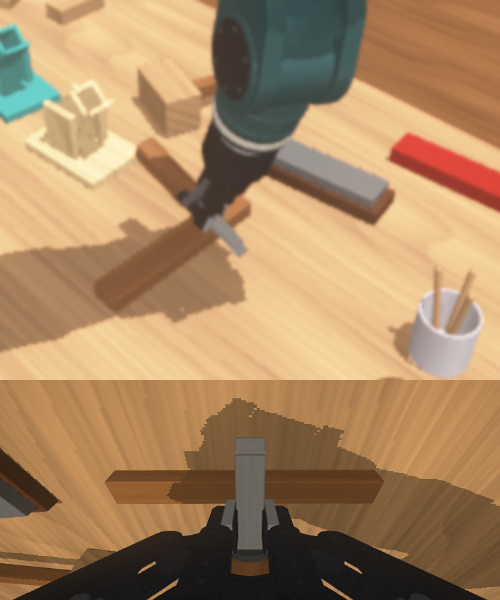

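The chisel is out of the stand and level over the batten, with the handle at about (150,155) in the side crop. The wrist view agrees with the measured batten position. I lower it.

```bash
python3 -m jog '[{"delta_rot":[0,0,0],"slide":[0.65,0,2],"jaw":0.8},{"delta_rot":[0,0,0],"slide":[1.3,0,4],"jaw":0.8},{"delta_rot":[0,0,0],"slide":[1.8,0,5.5],"jaw":0.8},{"delta_rot":[0,0,0],"slide":[2.12,0,6.5],"jaw":0.8},{"delta_rot":[0,0,0],"slide":[2.28,0,7],"jaw":0.8},{"delta_rot":[0,0,0],"slide":[2.45,0,7.5],"jaw":0.8},{"delta_rot":[0,0,0],"slide":[2.54,0,7.8],"jaw":0.8},{"delta_rot":[0,0,0],"slide":[2.54,0,7.8],"jaw":0.8}]' && python3 -m jog '[{"delta_rot":[0,0,0],"slide":[0.06,0,0.2],"jaw":0.8},{"delta_rot":[0,0,0],"slide":[0.06,0,0.2],"jaw":0.8}]'
```

```text
time_s: 6.65
eef_pos: [499.6, -27.5, 26.6]
tcp_rot: [3.141, 0.323, -1.57]
wrist_force: [0.3, 0.6, -2.2]
grip_width: 12.1
grasp_force: 80.9
time_s: 6.85
eef_pos: [499.6, -27.5, 24.5]
tcp_rot: [3.141, 0.323, -1.57]
wrist_force: [-0.5, 0.2, -1.4]
grip_width: 12.5
grasp_force: 80.9
```

```bash
python3 -m jog '[{"delta_rot":[0,0,0],"slide":[0.06,0,0.2],"jaw":0.8},{"delta_rot":[0,0,0],"slide":[0.06,0,0.2],"jaw":0.8}]' && python3 -m jog '[{"delta_rot":[0,0,0],"slide":[0.06,0,0.2],"jaw":0.8},{"delta_rot":[0,0,0],"slide":[0.06,0,0.2],"jaw":0.8}]'
python3 - <<'E'
from h import *
a,_=viewer.get_image("side");b,d=viewer.get_image("wrist")
cv2.imwrite("pics/c3.png",np.hstack([cv2.resize(a[190:290,180:310],(400,308)),cv2.resize(b[150:,130:380],(400,308))])[:,:,::-1])
E
```

```text
time_s: 7.05
eef_pos: [499.5, -27.4, 22.3]
tcp_rot: [3.141, 0.323, -1.57]
wrist_force: [-0.1, -0.6, -1.7]
grip_width: 12.3
grasp_force: 80.9
time_s: 7.25
eef_pos: [499.7, -27.3, 20.3]
tcp_rot: [3.141, 0.323, -1.57]
wrist_force: [-0.8, -0.9, 2.5]
grip_width: 12.3
grasp_force: 81.5
```

Contact is felt. I release and back off along the tool axis.

```bash
python3 -m jog '[{"delta_rot":[0,0,0],"slide":[0.02,0,0.05],"jaw":2},{"delta_rot":[0,0,0],"slide":[0.02,0,0.05],"jaw":3},{"delta_rot":[0,0,0],"slide":[0,0,0],"jaw":5},{"delta_rot":[0,0,0],"slide":[0,0,0],"jaw":7},{"delta_rot":[0,0,0],"slide":[0,0,-2],"jaw":7},{"delta_rot":[0,0,0],"slide":[0,0,-5],"jaw":7},{"delta_rot":[0,0,0],"slide":[0,0,-9],"jaw":8},{"delta_rot":[0,0,0],"slide":[0,0,-13],"jaw":8}]' && python3 -m jog '[{"delta_rot":[0,-9,0],"slide":[-3,0,-1],"jaw":8},{"delta_rot":[0,-18,0],"slide":[-7,0,-2],"jaw":8},{"delta_rot":[0,-18,0],"slide":[-11,0,-2],"jaw":8},{"delta_rot":[0,-18,0],"slide":[-11,0,-2],"jaw":8},{"delta_rot":[0,-18,0],"slide":[-11,0,-2],"jaw":8}]'
python3 - <<'E'
from h import *
T=pose();b,d=viewer.get_image("wrist");print(sensors.get_state()["joint_positions"]);np.save("pics/T4.npy",T);np.save("pics/d4.npy",d)
cv2.imwrite("pics/w4.png",cv2.resize(b,None,fx=1.5,fy=1.5)[:,:,::-1])
E
```

```text
time_s: 8.15
eef_pos: [499.3, -68.7, 145.0]
tcp_rot: [3.14, 0.323, -1.57]
wrist_force: [-0.1, -1.5, 0.5]
grip_width: 80.0
grasp_force: 0.0
time_s: 8.65
eef_pos: [499.5, 29.6, 197.5]
tcp_rot: [3.141, 0.636, -1.569]
wrist_force: [-0.0, -0.8, 0.2]
grip_width: 80.2
grasp_force: 0.0
[-0.42234426  0.36880946 -0.17592378  1.32148052  0.57204004 -2.08218064]
```

View pics/w4.png

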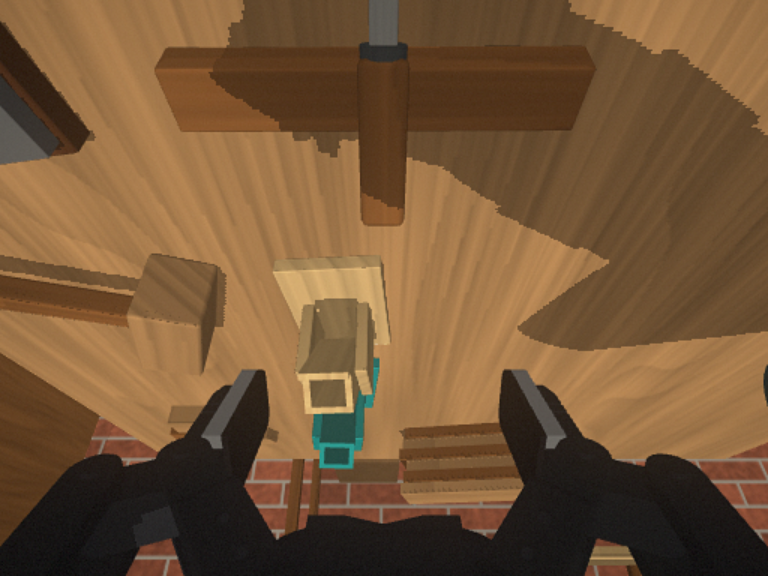

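The chisel lies across the batten. In the picture the ferrule is at (383,50) and the butt at (383,222), overhanging with free space around it. I measure the handle.

Run:
```python
from h import *
T=np.load("pics/T4.npy");d=np.load("pics/d4.npy");M=T@C["wrist"]["T_tool_cam"]
Q=[]
for v in(46,60,75,90,105,120,135,140,144,147,149):
    r=d[v];z=np.median(r[253:258]);us=[u for u in range(215,300) if abs(r[u]-z)<6];u=(us[0]+us[-1])/2
    X=(M@np.r_[np.linalg.inv(K(C["wrist"]))@[u,v,1]*z,1])[:3];Q.append(X);print(v,us[0],us[-1],z.round(1),X.round(1),"w",((us[-1]-us[0]+1)*z/293).round(1))
Q=np.array(Q[1:8]);m=Q.mean(0);dv=np.linalg.svd(Q-m)[2][0];dv*=-np.sign(dv[1]);print("dir",dv.round(3),"pitch",np.degrees(np.arcsin(dv[2])))
```

```text
46 238 272 212.9 [501.   -2.7  49.4] w 25.4
60 238 272 218.1 [501.    6.1  52.9] w 26.1
75 239 271 225.4 [501.   16.7  55.6] w 25.4
90 239 271 232.1 [500.9  27.5  59.3] w 26.1
105 240 270 239.2 [500.9  38.9  63.3] w 25.3
120 240 269 246.7 [501.3  51.1  67.5] w 25.3
135 240 269 254.7 [501.3  64.   72.1] w 26.1
140 241 269 257.3 [500.8  68.3  73.8] w 25.5
144 241 269 259.6 [500.8  72.   75. ] w 25.7
147 241 268 261.8 [501.3  75.1  75.7] w 25.0
149 242 267 263.8 [501.3  77.6  75.8] w 23.4
dir [-0.002 -0.947 -0.322] pitch -18.784262611244543
```

```bash
cat >> h.py <<'E'
t=np.radians(15); z2=np.array([0,-np.sin(t),-np.cos(t)]);y2=np.array([-1.,0,0]);R2=np.stack([np.cross(y2,z2),y2,z2],1)
G2=np.array([501,58.3,56.6])
E
python3 -c "
from h import *
print(delta(R2,G2+(11-90)*z2), G2-79*z2)"
```

```text
(array([-0.16, -0.15,  8.12]), array([ 0. , 51.4,  0.1])) [501.          78.74670456 132.90814028]
```

```bash
python3 -m jog '[{"delta_rot":[0,8.5,0],"slide":[-0.1,-0.1,1],"jaw":7},{"delta_rot":[0,17,0],"slide":[-0.1,-0.15,2],"jaw":7},{"delta_rot":[0,25.5,0],"slide":[-0.1,-0.15,3],"jaw":7},{"delta_rot":[0,34,0],"slide":[-0.15,-0.15,4],"jaw":7},{"delta_rot":[0,42.5,0],"slide":[-0.15,-0.15,5.5],"jaw":7},{"delta_rot":[0,51.4,0],"slide":[-0.15,-0.15,7],"jaw":7},{"delta_rot":[0,51.4,0],"slide":[-0.15,-0.15,8.1],"jaw":7},{"delta_rot":[0,51.4,0],"slide":[-0.15,-0.15,8.1],"jaw":7}]' && python3 -m jog '[{"delta_rot":[0,0,0],"slide":[0,0,0],"jaw":7},{"delta_rot":[0,0,0],"slide":[0,0,0],"jaw":7}]'; python3 -c "
from h import *
print(delta(R2,G2+11*z2),sensors.get_state()['joint_positions'])
T=pose();b,d=viewer.get_image('wrist');cv2.imwrite('pics/w5.png',b[:,:,::-1])
V=wview(T);c=np.array([0,-.947,-.322]);print([proj('wrist',G2+k*c,V).round() for k in(-25,0,66)])"
```

```text
time_s: 9.5
eef_pos: [500.4, 79.7, 131.7]
tcp_rot: [3.138, -0.259, -1.567]
wrist_force: [-0.5, -0.3, -0.0]
grip_width: 69.8
grasp_force: 0.0
time_s: 9.7
eef_pos: [501.4, 77.5, 133.7]
tcp_rot: [3.142, -0.259, -1.572]
wrist_force: [-0.2, 1.3, 1.3]
grip_width: 69.9
grasp_force: 0.0
(array([-0.12,  0.04,  9.05]), array([ 0. ,  0.2, -0. ])) [ 0.1322356   0.33038896 -0.27425283  1.00138034 -0.25675787 -1.43312461]
[array([258., 237.]), array([258., 205.]), array([257., 129.])]
```

View pics/w5.png

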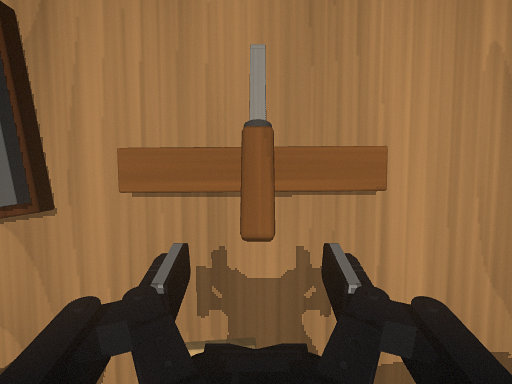

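The handle is at columns 242–274, with the butt at (257,240) against a prediction of (258,237), so the measurement holds. I take the handle and lift.

```bash
python3 -m jog '[{"delta_rot":[0,0,0],"slide":[-0.1,0,2],"jaw":7},{"delta_rot":[0,0,0],"slide":[-0.1,0,4.5],"jaw":7},{"delta_rot":[0,0,0],"slide":[-0.1,0,7],"jaw":7},{"delta_rot":[0,0,0],"slide":[-0.1,0,8.3],"jaw":7},{"delta_rot":[0,0,0],"slide":[-0.1,0,9],"jaw":7},{"delta_rot":[0,0,0],"slide":[-0.1,0,9],"jaw":6},{"delta_rot":[0,0,0],"slide":[-0.1,0,9],"jaw":4},{"delta_rot":[0,0,0],"slide":[-0.1,0,9],"jaw":1.8}]' 80 && python3 -m jog '[{"delta_rot":[0,0,0],"slide":[0,0,0],"jaw":1.8},{"delta_rot":[0,0,0],"slide":[0,0,0],"jaw":1.8},{"delta_rot":[0,0,0],"slide":[0,0,0],"jaw":1.8},{"delta_rot":[0,0,0],"slide":[0,0,0],"jaw":1.8},{"delta_rot":[0,0,0],"slide":[0,0,0],"jaw":1.8}]' && python3 -c "
from h import *
T=pose();s=sensors.get_state();print(s['joint_positions']);b,d=viewer.get_image('wrist');cv2.imwrite('pics/w6.png',b[:,:,::-1])
c=T[:3,:3].T@np.array([0,-.947,-.322]);print('c in tool',c, 'lift',(T[:3,:3].T@[0,0,20.]).round(2))"
```

```text
time_s: 10.55
eef_pos: [501.5, 56.7, 46.8]
tcp_rot: [-3.141, -0.26, -1.57]
wrist_force: [0.4, 0.1, 0.5]
grip_width: 32.1
grasp_force: 0.0
time_s: 11.05
eef_pos: [501.4, 56.7, 46.5]
tcp_rot: [-3.141, -0.261, -1.57]
wrist_force: [1.1, -0.4, 7.5]
grip_width: 24.9
grasp_force: 78.2
[ 0.09265914  0.4043168  -0.43170777  0.75860475 -0.25943596 -1.47638012]
c in tool [0.83211131 0.0014828  0.55505096] lift [ 5.150e+00 -1.000e-02 -1.933e+01]
```

```bash
python3 -m jog '[{"delta_rot":[0,0,0],"slide":[0.4,0,-1.5],"jaw":1.8},{"delta_rot":[0,0,0],"slide":[1,0,-4],"jaw":1.8},{"delta_rot":[0,0,0],"slide":[2,0,-7.5],"jaw":1.8},{"delta_rot":[0,0,0],"slide":[3,0,-11.5],"jaw":1.8},{"delta_rot":[0,0,0],"slide":[4.2,0,-16],"jaw":1.8},{"delta_rot":[0,0,0],"slide":[5.3,0,-20],"jaw":1.8},{"delta_rot":[0,0,0],"slide":[6.4,0,-24],"jaw":1.8},{"delta_rot":[0,0,0],"slide":[6.4,0,-24],"jaw":1.8}]'
python3 - <<'E'
from h import *
T=pose();s=sensors.get_state();print(s['joint_positions'])
b,d=viewer.get_image('wrist');np.save("pics/d7.npy",d);cv2.imwrite('pics/w7.png',b[:,:,::-1])
M=C["wrist"]["T_tool_cam"]; cz=np.array([.832,0,.555]); nrm=np.array([.555,0,-.832])
V=np.linalg.inv(M)
for k in(60,66,71,80,100,120,140,150,155):
    p=proj("wrist",np.array([0,0,-11])+k*cz,V); v=int(round(p[1])); 
    z=np.median(d[v,int(p[0])-3:int(p[0])+4]); us=[u for u in range(200,310) if abs(d[v,u]-z)<6]
    X=(M@np.r_[np.linalg.inv(K(C["wrist"]))@[(us[0]+us[-1])/2,v,1]*z,1])[:3]-[0,0,-11]
    print(k,p.round(1),us[0],us[-1],z.round(1),X.round(1),"along",(X@cz).round(1),"off",(X@nrm).round(1))
cu=255;print([(v,int(d[v,cu])) for v in range(10,80,4)])
# cup target: f heading
for ph in(-36,-15):
    f=np.array([np.cos(np.radians(ph)),np.sin(np.radians(ph)),0]);D=np.array([0,0,-1.])
    z3=.555*D+.832*f;x3=.832*D-.555*f;R3=np.stack([x3,np.cross(z3,x3),z3],1)
    Gc=np.array([443.2,-326.4,8+155+150]);print(ph,delta(R3,Gc+11*z3))
E
```

```text
time_s: 11.9
eef_pos: [502.5, 56.8, 299.0]
tcp_rot: [-3.135, -0.259, -1.571]
wrist_force: [-0.6, 0.6, -2.7]
grip_width: 24.9
grasp_force: 78.8
[ 0.09244347  0.24332486  0.06006688  1.40542566 -0.25886902 -1.47662194]
60 [257.6 156.5] 232 281 147.3 [52.8 -0.6 20.6] along 55.4 off 12.2
66 [257.6 146.3] 233 281 148.5 [57.4 -0.4 23.4] along 60.7 off 12.4
71 [257.6 138. ] 240 275 150.9 [60.9 -0.1 27.1] along 65.7 off 11.2
80 [257.6 123.3] 245 269 160.2 [67.3 -0.3 39.1] along 77.7 off 4.8
100 [257.6  92.2] 246 269 165.3 [83.3 -0.1 50. ] along 97.0 off 4.7
120 [257.5  62.9] 246 269 170.1 [99.2 -0.1 60.5] along 116.1 off 4.8
140 [257.5  35.3] 247 269 174.5 [115.4   0.3  70.6] along 135.2 off 5.4
150 [257.5  22. ] 248 269 185.3 [125.2   0.6  85.2] along 151.5 off -1.4
155 [257.5  15.5] 200 309 433.9 [189.8  -3.1 369.7] along 363.1 off -202.3
[(10, 433), (14, 432), (18, 433), (22, 184), (26, 176), (30, 175), (34, 175), (38, 174), (42, 174), (46, 173), (50, 172), (54, 171), (58, 171), (62, 169), (66, 168), (70, 168), (74, 167), (78, 167)]
-36 (array([37.83,  5.18,  8.91]), array([ 46.3, -38.6, 122.6]))
-15 (array([37.54,  5.04,  8.84]), array([ 38.9, -49. , 103.1]))
```

The grasp is good: the chisel axis is within about 1 mm of nominal and the edge is about 153 mm below the grasp point. I turn it over and carry it towards the cup.

```bash
python3 -m jog '[{"delta_rot":[2.9,-2.4,7.6],"slide":[2.4,0.3,0.5],"jaw":1.8},{"delta_rot":[5.8,-4.8,15.3],"slide":[4.8,0.6,1],"jaw":1.8},{"delta_rot":[8.6,-7.2,23],"slide":[7.2,1,1.7],"jaw":1.8},{"delta_rot":[11.5,-9.6,30.6],"slide":[9.5,1.3,2.2],"jaw":1.8},{"delta_rot":[14.4,-12,38.3],"slide":[12,1.6,2.8],"jaw":1.8},{"delta_rot":[17.3,-14.5,46],"slide":[14.3,2,3.4],"jaw":1.8},{"delta_rot":[20.2,-16.9,53.6],"slide":[16.6,2.3,4],"jaw":1.8},{"delta_rot":[23,-19.3,61.3],"slide":[19,2.6,4.5],"jaw":1.8}]'
cat >> h.py <<'E'
def R3(ph):
    f=np.array([np.cos(np.radians(ph)),np.sin(np.radians(ph)),0]);D=np.array([0,0,-1.])
    z3=.555*D+.832*f;x3=.832*D-.555*f;return np.stack([x3,np.cross(z3,x3),z3],1)
Gc=np.array([443.2,-326.4,8+154.])
E
python3 -c "
from h import *
M=R3(-36);print(delta(M,Gc+[0,0,150]+11*M[:,2]),sensors.get_state()['joint_positions'])"
```

```text
time_s: 12.75
eef_pos: [474.3, -139.1, 298.0]
tcp_rot: [-2.732, 0.332, -2.533]
wrist_force: [1.0, -0.5, -2.3]
grip_width: 25.0
grasp_force: 78.9
(array([ 11.98, -15.24,   1.19]), array([ 23.1, -19.7,  61.1])) [-0.50295039 -0.15039795 -0.48760002  0.71991856  0.09197353 -1.01747155]
```

```bash
python3 -m jog '[{"delta_rot":[2.9,-2.4,7.6],"slide":[1.5,-1.9,0.1],"jaw":1.8},{"delta_rot":[5.8,-4.8,15.3],"slide":[3,-3.8,0.3],"jaw":1.8},{"delta_rot":[8.6,-7.3,23],"slide":[4.5,-5.7,0.4],"jaw":1.8},{"delta_rot":[11.5,-9.8,30.6],"slide":[6,-7.6,0.6],"jaw":1.8},{"delta_rot":[14.4,-12.2,38.3],"slide":[7.5,-9.5,0.7],"jaw":1.8},{"delta_rot":[17.3,-14.7,46],"slide":[9,-11.4,0.9],"jaw":1.8},{"delta_rot":[20.2,-17.2,53.6],"slide":[10.5,-13.3,1],"jaw":1.8},{"delta_rot":[23.1,-19.7,61.1],"slide":[12,-15.2,1.2],"jaw":1.8}]' && python3 -m jog '[{"delta_rot":[0,0,0],"slide":[0,0,0],"jaw":1.8},{"delta_rot":[0,0,0],"slide":[0,0,0],"jaw":1.8},{"delta_rot":[0,0,0],"slide":[0,0,0],"jaw":1.8}]'
python3 - <<'E'
from h import *
M=R3(-36);print(delta(M,Gc+[0,0,150]+11*M[:,2]),sensors.get_state()['joint_positions'])
T=pose()
a,_=viewer.get_image("side");b,d=viewer.get_image("top");w,dw=viewer.get_image("wrist")
for n,im in(("side",a),("top",b)):
    X=T[:3,3]-11*T[:3,2];print(n,"grasp",proj(n,X).round(),"edge",proj(n,X-[0,0,154]).round(),"rim",proj(n,[443.2,-326.4,110]).round())
V=wview(T);print("w rim",proj("wrist",[443.2,-326.4,110],V))
cv2.imwrite("pics/c8.png",np.vstack([np.hstack([cv2.resize(a[180:384,260:440],(353,400)),cv2.resize(b[130:300,350:500],(353,400))]),cv2.resize(w[:190],(706,200))])[:,:,::-1]);cv2.imwrite("pics/w8.png",w[:,:,::-1]);np.save("pics/d8.npy",dw);np.save("pics/T8.npy",T)
E
```

```text
time_s: 13.55
eef_pos: [451.2, -331.3, 306.0]
tcp_rot: [3.138, 0.983, 2.51]
wrist_force: [-0.2, -0.7, -1.5]
grip_width: 25.0
grasp_force: 78.9
time_s: 13.85
eef_pos: [452.4, -330.4, 307.4]
tcp_rot: [-3.135, 0.982, 2.526]
wrist_force: [0.3, 0.4, -1.5]
grip_width: 25.1
grasp_force: 79.1
(array([ 0.16, -0.22,  0.03]), array([ 0.2, -0. ,  0.4])) [-0.88470736 -0.20306413 -0.86822296 -0.06022265  0.2161241  -0.1515418 ]
side grasp [369. 256.] edge [353. 317.] rim [348. 334.]
top grasp [462. 235.] edge [433. 238.] rim [426. 239.]
w rim [252.47235483 -48.40355119]
```

View pics/c8.png

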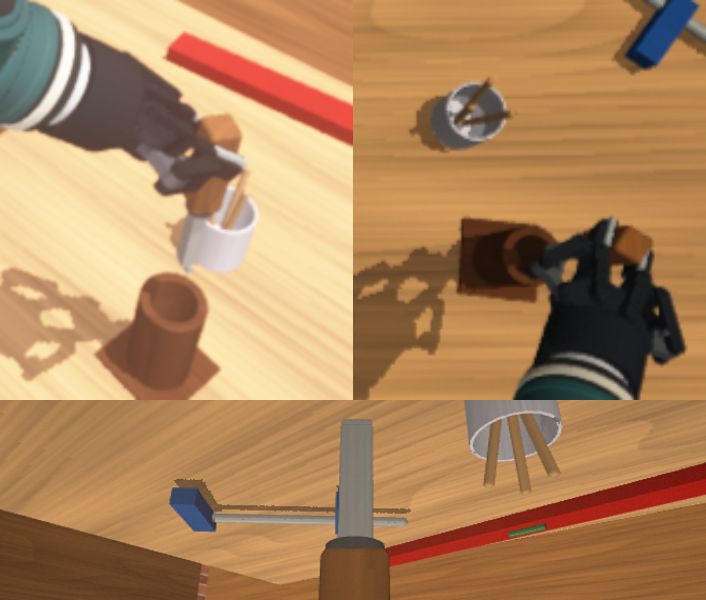

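Side crop: the edge is at about (187,268) and the rim centre at (173,300), close to the prediction. The top crop shows the butt at (632,245). The square handle has only about 3.6 mm of clearance in the bore, so I measure chisel against cup from depth in the same cameras.

Run:
```python
from h import *
from scipy.optimize import least_squares
def cloud(n,d):
    c=C[n];v,u=np.mgrid[:384,:512];z=d
    P=np.stack([(u-c["cx"])/c["fx"]*z,(v-c["cy"])/c["fy"]*z,z,np.ones_like(z)],-1)
    return (P@np.linalg.inv(c["view"]).T)[...,:3]
T=pose();G=T[:3,3]-11*T[:3,2];cd=T[:3,:3]@[.832,0,.555]
print("robot: grasp",G.round(1),"dir",cd.round(3),"butt",(G-25*cd).round(1),"edge",(G+154*cd).round(1))
for n in("top","side"):
    d0=np.load(f"pics/{n}0d.npy");X=cloud(n,d0)
    m=(abs(X[...,2]-110)<5)&(np.hypot(X[...,0]-443,X[...,1]+326)<40)&(d0>0)
    P=X[m];f=lambda p:np.clip(abs(np.hypot(P[:,0]-p[0],P[:,1]-p[1])-27)-5,0,9)
    s=least_squares(f,[443,-326]);print(n,"rim",s.x.round(1),len(P),"z",np.median(P[:,2]).round(1),"bbox",P.min(0).round(1),P.max(0).round(1),"mid",((P.min(0)+P.max(0))/2).round(1))
    im,d=viewer.get_image(n);X=cloud(n,d)
    # butt face
    m=(np.hypot(X[...,0]-G[0],X[...,1]-G[1])<24)&(d>0)
    for lo,hi in((331,345),(320,331),(253,268),(200,240),(165,200),(150,165)):
        q=m&(X[...,2]>lo)&(X[...,2]<hi);P=X[q]
        if len(P)>3: print(n,lo,hi,len(P),"mean",P.mean(0).round(1),"bbox",P.min(0)[:2].round(1),P.max(0)[:2].round(1),"med rgb",np.median(im[q],0))
```

```text
robot: grasp [ 445.1 -325.4  314.2] dir [-0.001 -0.003 -1.   ] butt [ 445.2 -325.3  339.2] edge [ 444.9 -325.8  160.2]
top rim [ 444.  -325.8] 290 z 110.0 bbox [ 413.5 -357.7  105.1] [ 475.9 -293.6  114.5] mid [ 444.7 -325.7  109.8]
top 331 345 224 mean [ 443.7 -324.1  338.1] bbox [ 421.5 -341.5] [ 460.9 -302.3] med rgb [131.  78.  36.]
top 320 331 84 mean [ 444.5 -320.5  326.1] bbox [ 421.7 -345.7] [ 461.9 -303.7] med rgb [53. 32. 30.]
top 253 268 5 mean [ 459.7 -321.3  261.1] bbox [ 457.  -322.6] [ 461.6 -319.7] med rgb [46. 29. 22.]
top 165 200 11 mean [ 452.1 -322.5  178.9] bbox [ 448.1 -324.8] [ 454.8 -320. ] med rgb [58. 51. 45.]
side rim [ 444.5 -325.4] 562 z 111.8 bbox [ 412.6 -356.8  105.1] [ 476.2 -294.1  114.9] mid [ 444.4 -325.5  110. ]
side 331 345 342 mean [ 441.5 -325.5  338.7] bbox [ 422.3 -342.3] [ 460.7 -301.9] med rgb [214. 146.  97.]
side 320 331 99 mean [ 439.2 -336.2  326.2] bbox [ 426.5 -349.3] [ 448.8 -303.5] med rgb [175. 149. 134.]
side 253 268 113 mean [ 437.1 -331.2  260.8] bbox [ 429.4 -342.5] [ 449.9 -312.8] med rgb [154. 103.  71.]
side 200 240 158 mean [ 442.3 -327.4  219.6] bbox [ 437.3 -334.6] [ 447.9 -316.6] med rgb [178. 165. 157.]
side 165 200 113 mean [ 442.8 -327.7  185. ] bbox [ 437.9 -334.2] [ 449.1 -316.5] med rgb [191. 178. 170.]
side 150 165 5 mean [ 445.5 -331.5  163. ] bbox [ 444. -334.] [ 447.4 -329. ] med rgb [203. 181. 159.]
```

Run:
```python
from h import *
T=pose();G=T[:3,3]-11*T[:3,2]
s=np.array([.71,-.704]);rim=np.array([444.3,-325.6]);print("rim s",s@rim,"robot s",s@G[:2])
for n in("side","top"):
    c=C[n];im,d=viewer.get_image(n);v,u=np.mgrid[:384,:512]
    X=(np.stack([(u-c["cx"])/c["fx"]*d,(v-c["cy"])/c["fy"]*d,d,np.ones_like(d)],-1)@np.linalg.inv(c["view"]).T)[...,:3]
    m=(np.hypot(X[...,0]-G[0],X[...,1]-G[1])<24)&(d>0)
    if n=="side":
        for lo,hi in((170,190),(190,210),(210,235)):
            P=X[m&(X[...,2]>lo)&(X[...,2]<hi)][:,:2]@s;print(lo,"mid",(P.min()+P.max())/2,"w",P.max()-P.min(),"mean",P.mean())
    i=im.astype(int);q=m&(X[...,2]>333)&(X[...,2]<345)&(i[...,0]-i[...,2]>60)
    P=X[q];print(n,"butt",len(P),P.mean(0).round(1),((P.min(0)+P.max(0))/2).round(1),P.min(0).round(1),P.max(0).round(1))
A=T[:3,:3];print("shift for (-1.5,0.3):",(A.T@[-.15,.03,0]).round(2),"down1cm",(A.T@[0,0,-1.]).round(3))
```

```text
rim s 544.6754 robot s 545.2076042572346
170 mid 546.1180128186927 w 13.024000766563745 mean 544.7039332585242
190 mid 546.5156832699176 w 13.57530044411476 mean 544.7429644994571
210 mid 546.0525958535221 w 13.785856717189745 mean 544.5850770524868
side butt 272 [ 442.3 -327.3  339.9] [ 445.4 -322.6  338.3] [ 429.1 -342.5  333. ] [ 461.6 -302.6  343.5]
top butt 156 [ 445.6 -326.4  339.3] [ 445.9 -327.5  339. ] [ 431.1 -342.9  335.2] [ 460.7 -312.1  342.8]
shift for (-1.5,0.3): [ 0.08 -0.06 -0.12] down1cm [0.833 0.003 0.554]
```

The chisel sits about (-1.5, +0.9) mm off the rim centre, so I correct that and lower it.

```bash
python3 -m jog '[{"delta_rot":[0,0,0],"slide":[0.1,-0.02,-0.15],"jaw":1.8},{"delta_rot":[0,0,0],"slide":[1.35,-0.02,0.68],"jaw":1.8},{"delta_rot":[0,0,0],"slide":[2.6,-0.01,1.5],"jaw":1.8},{"delta_rot":[0,0,0],"slide":[4.25,-0.01,2.6],"jaw":1.8},{"delta_rot":[0,0,0],"slide":[5.9,-0.01,3.7],"jaw":1.8},{"delta_rot":[0,0,0],"slide":[7.6,0,4.85],"jaw":1.8},{"delta_rot":[0,0,0],"slide":[9.3,0,6],"jaw":1.8},{"delta_rot":[0,0,0],"slide":[9.7,0.01,6.25],"jaw":1.8}]' && python3 -m jog '[{"delta_rot":[0,0,0],"slide":[0,0,0],"jaw":1.8},{"delta_rot":[0,0,0],"slide":[0,0,0],"jaw":1.8},{"delta_rot":[0,0,0],"slide":[0,0,0],"jaw":1.8}]'
python3 - <<'E'
from h import *
T=pose();G=T[:3,3]-11*T[:3,2];print(G,T[:3,:3]@[.832,0,.555])
s=np.array([.71,-.704])
print(sensors.get_state()['joint_positions'])
E
```

```text
time_s: 15.0
eef_pos: [450.2, -329.7, 190.3]
tcp_rot: [-3.139, 0.98, 2.52]
wrist_force: [0.1, 0.4, -2.5]
grip_width: 25.2
grasp_force: 79.0
time_s: 15.3
eef_pos: [451.2, -330.7, 194.0]
tcp_rot: [-3.136, 0.985, 2.522]
wrist_force: [0.6, 0.9, -2.1]
grip_width: 25.0
grasp_force: 79.0
[ 443.73749497 -325.35746759  200.03551241] [ 5.08936834e-04 -4.15898792e-03 -1.00011572e+00]
[-0.88739939  0.00517523 -1.13529343 -0.53898612  0.21726881 -0.15057232]
```

```bash
python3 -m jog '[{"delta_rot":[0,0,0],"slide":[0.83,0,0.55],"jaw":1.8},{"delta_rot":[0,0,0],"slide":[1.5,0,1],"jaw":1.8},{"delta_rot":[0,0,0],"slide":[1.67,0,1.11],"jaw":1.8},{"delta_rot":[0,0,0],"slide":[1.67,0,1.11],"jaw":1.8}]' && python3 -m jog '[{"delta_rot":[0,0,0],"slide":[0.25,0,0.17],"jaw":1.8},{"delta_rot":[0,0,0],"slide":[0.5,0,0.33],"jaw":1.8},{"delta_rot":[0,0,0],"slide":[0.5,0,0.33],"jaw":1.8}]'&& python3 -m jog '[{"delta_rot":[0,0,0],"slide":[0.25,0,0.17],"jaw":1.8},{"delta_rot":[0,0,0],"slide":[0.5,0,0.33],"jaw":1.8},{"delta_rot":[0,0,0],"slide":[0.5,0,0.33],"jaw":1.8}]'
```

```text
time_s: 15.7
eef_pos: [451.7, -331.2, 174.2]
tcp_rot: [-3.137, 0.982, 2.522]
wrist_force: [0.5, 0.1, -1.3]
grip_width: 24.8
grasp_force: 79.1
time_s: 16.0
eef_pos: [453.1, -332.5, 170.2]
tcp_rot: [-3.137, 0.978, 2.522]
wrist_force: [1.2, 1.1, -2.2]
grip_width: 25.0
grasp_force: 79.1
time_s: 16.3
eef_pos: [454.5, -333.4, 165.9]
tcp_rot: [-3.139, 0.974, 2.521]
wrist_force: [0.0, 1.1, -2.8]
grip_width: 25.1
grasp_force: 79.4
```

The drift suggests joint 3 is at its limit of -1.18. I raise the chisel, then turn the hand about the vertical so the wrist sits farther from the base.

```bash
python3 -m jog '[{"delta_rot":[0,0,0],"slide":[-1.2,0,-0.8],"jaw":1.8},{"delta_rot":[0,0,0],"slide":[-2.5,0,-1.65],"jaw":1.8},{"delta_rot":[0,0,0],"slide":[-3.7,0,-2.5],"jaw":1.8},{"delta_rot":[0,0,0],"slide":[-5,0,-3.3],"jaw":1.8},{"delta_rot":[0,0,0],"slide":[-5,0,-3.3],"jaw":1.8},{"delta_rot":[0,0,0],"slide":[-5,0,-3.3],"jaw":1.8}]'
cat >> h.py <<'E'
def cup(ph,zg,off=1.0):
    "pose with chisel axis on the rim centre, grasp at height zg; axis lies off mm ahead of the grasp point"
    M=R3(ph);f=np.array([M[0,2],M[1,2],0])/.832
    return delta(M,np.array([444.3,-325.6,zg])-off*f+11*M[:,2])
E
python3 -c "
from h import *
T=pose();print(T[:3,3]-11*T[:3,2],sensors.get_state()['joint_positions'],cup(-36,215))
for p in(-46,-56,-66,-76):print(p,cup(p,215))"
```

```text
time_s: 16.9
eef_pos: [455.1, -334.0, 226.2]
tcp_rot: [-3.138, 0.975, 2.522]
wrist_force: [0.1, 0.3, -1.7]
grip_width: 25.1
grasp_force: 79.2
[ 447.73683242 -328.62947086  232.32138066] [-0.88369719 -0.06542477 -1.04194286 -0.3650582   0.21359715 -0.15023835] (array([1.74, 0.05, 0.51]), array([ 0.2, -0.4,  0.3]))
-46 (array([ 1.75, -0.1 ,  0.5 ]), array([ 8.5, -0.4,  5.8]))
-56 (array([ 1.77, -0.23,  0.47]), array([16.8, -0.4, 11.4]))
-66 (array([ 1.8 , -0.36,  0.42]), array([25.1, -0.4, 17. ]))
-76 (array([ 1.85, -0.48,  0.35]), array([33.4, -0.4, 22.6]))
```

```bash
python3 -m jog '[{"delta_rot":[0,0,0],"slide":[0.2,0,-0.35],"jaw":1.8},{"delta_rot":[8.5,-0.4,5.8],"slide":[0.3,-0.1,-0.3],"jaw":1.8},{"delta_rot":[16.8,-0.4,11.4],"slide":[0.3,-0.23,-0.3],"jaw":1.8},{"delta_rot":[25.1,-0.4,17],"slide":[0.5,-0.36,-0.35],"jaw":1.8},{"delta_rot":[33.4,-0.4,22.6],"slide":[1,-0.48,-0.2],"jaw":1.8},{"delta_rot":[33.4,-0.4,22.6],"slide":[1.85,-0.48,0.35],"jaw":1.8},{"delta_rot":[33.4,-0.4,22.6],"slide":[1.85,-0.48,0.35],"jaw":1.8},{"delta_rot":[33.4,-0.4,22.6],"slide":[1.85,-0.48,0.35],"jaw":1.8}]'; python3 -c "
from h import *
T=pose();print(T[:3,3]-11*T[:3,2],T[:3,:3]@[.832,0,.555],sensors.get_state()['joint_positions'])
for z in(215,195,185,175,165):print(z,cup(-76,z))"
```

```text
time_s: 17.7
eef_pos: [446.4, -333.1, 207.8]
tcp_rot: [-3.139, 0.981, 1.821]
wrist_force: [-0.6, -0.2, -2.0]
grip_width: 25.0
grasp_force: 79.2
[ 444.19367948 -324.19010801  213.94317177] [-0.00205766  0.00122879 -1.00012162] [-0.47522669  0.08588998 -0.88895653 -0.18282349 -0.67353377  0.5616305 ]
215 (array([-0.11, -0.03, -0.03]), array([ 0.1, -0.1,  0.2]))
195 (array([ 1.55, -0.02,  1.09]), array([ 0.1, -0.1,  0.2]))
185 (array([ 2.38, -0.02,  1.64]), array([ 0.1, -0.1,  0.2]))
175 (array([ 3.21, -0.02,  2.2 ]), array([ 0.1, -0.1,  0.2]))
165 (array([ 4.04, -0.02,  2.76]), array([ 0.1, -0.1,  0.2]))
```

```bash
python3 -m jog '[{"delta_rot":[0.1,-0.1,0.2],"slide":[0.8,-0.02,0.53],"jaw":1.8},{"delta_rot":[0.1,-0.1,0.2],"slide":[1.55,-0.02,1.09],"jaw":1.8},{"delta_rot":[0.1,-0.1,0.2],"slide":[2.4,-0.02,1.64],"jaw":1.8},{"delta_rot":[0.1,-0.1,0.2],"slide":[3.2,-0.02,2.2],"jaw":1.8},{"delta_rot":[0.1,-0.1,0.2],"slide":[3.2,-0.02,2.2],"jaw":1.8},{"delta_rot":[0.1,-0.1,0.2],"slide":[3.2,-0.02,2.2],"jaw":1.8}]' && python3 -m jog '[{"delta_rot":[0,0,0],"slide":[0.4,0,0.28],"jaw":1.8},{"delta_rot":[0,0,0],"slide":[0.6,0,0.4],"jaw":1.8},{"delta_rot":[0,0,0],"slide":[0.6,0,0.4],"jaw":1.8}]'; python3 -c "
from h import *
T=pose();print(T[:3,3]-11*T[:3,2],sensors.get_state()['joint_positions'],cup(-76,163))"
```

```text
time_s: 18.3
eef_pos: [445.5, -334.4, 170.3]
tcp_rot: [3.139, 0.984, 1.809]
wrist_force: [0.0, 0.1, -1.6]
grip_width: 24.5
grasp_force: 79.1
time_s: 18.6
eef_pos: [446.1, -334.1, 162.7]
tcp_rot: [3.139, 0.984, 1.809]
wrist_force: [-0.3, 0.4, -1.6]
grip_width: 25.4
grasp_force: 79.2
[ 443.92434011 -325.19027235  168.81310864] [-0.47509135  0.17692746 -0.97208577 -0.35787601 -0.67875889  0.56781962] (array([0.51, 0.03, 0.28]), array([-0.1,  0.1, -0.2]))
```

```bash
for k in 1; do python3 -m jog '[{"delta_rot":[0,0,0],"slide":[0.17,0,0.11],"jaw":1.8},{"delta_rot":[0,0,0],"slide":[0.33,0,0.22],"jaw":1.8},{"delta_rot":[0,0,0],"slide":[0.33,0,0.22],"jaw":1.8}]'; done; python3 -m jog '[{"delta_rot":[0,0,0],"slide":[0.12,0,0.08],"jaw":1.8},{"delta_rot":[0,0,0],"slide":[0.12,0,0.08],"jaw":1.8}]'; python3 -m jog '[{"delta_rot":[0,0,0],"slide":[0.1,0,0.07],"jaw":1.8},{"delta_rot":[0,0,0],"slide":[0.1,0,0.07],"jaw":1.8}]'
```

```text
time_s: 18.9
eef_pos: [446.2, -334.1, 158.7]
tcp_rot: [3.139, 0.984, 1.809]
wrist_force: [1.2, -0.3, -1.5]
grip_width: 24.8
grasp_force: 79.2
time_s: 19.1
eef_pos: [446.2, -334.1, 157.4]
tcp_rot: [3.138, 0.984, 1.809]
wrist_force: [1.1, -0.0, -2.3]
grip_width: 25.1
grasp_force: 79.2
time_s: 19.3
eef_pos: [446.5, -334.4, 156.8]
tcp_rot: [3.137, 0.986, 1.807]
wrist_force: [-0.4, 2.0, 3.2]
grip_width: 24.9
grasp_force: 79.8
```

```bash
python3 -m jog '[{"delta_rot":[0,0,0],"slide":[0.08,0,0.05],"jaw":1.8},{"delta_rot":[0,0,0],"slide":[0.08,0,0.05],"jaw":1.8}]'
```

```text
time_s: 19.5
eef_pos: [446.7, -334.7, 156.8]
tcp_rot: [3.136, 0.987, 1.805]
wrist_force: [-3.0, 4.4, 14.0]
grip_width: 24.9
grasp_force: 80.6
```

The floor contact is firm, at the right height (edge at about 9 mm). I ease off slightly, open and withdraw backwards.

```bash
python3 -m jog '[{"delta_rot":[0,0,0],"slide":[-0.06,0,-0.04],"jaw":2.4},{"delta_rot":[0,0,0],"slide":[-0.06,0,-0.04],"jaw":2.8},{"delta_rot":[0,0,0],"slide":[-0.06,0,-0.04],"jaw":3.2},{"delta_rot":[0,0,0],"slide":[-0.06,0,-0.04],"jaw":4},{"delta_rot":[0,0,0],"slide":[-0.06,0,-0.04],"jaw":5.5},{"delta_rot":[0,0,0],"slide":[-0.06,0,-0.04],"jaw":7},{"delta_rot":[0,0,0],"slide":[-0.06,0,-0.04],"jaw":8.4},{"delta_rot":[0,0,0],"slide":[-0.06,0,-0.04],"jaw":8.4}]' 40
python3 - <<'E'
from h import *
b,d=viewer.get_image('wrist');T=pose();M=C["wrist"]["T_tool_cam"]
i=b.astype(int)
for v in(150,190,230,260,290):
    us=[u for u in range(130,380) if 60<d[v,u]<230 and i[v,u,0]-i[v,u,2]>40]
    if us:
        z=np.median(d[v,us]);print(v,us[0],us[-1],z.round(),(M@np.r_[np.linalg.inv(K(C["wrist"]))@[np.mean(us),v,1]*z,1])[:3].round())
print(sensors.get_state()["wrist_force"])
E
```

```text
time_s: 20.3
eef_pos: [446.3, -334.2, 156.1]
tcp_rot: [3.138, 0.984, 1.808]
wrist_force: [-0.5, -0.0, -0.9]
grip_width: 84.1
grasp_force: 0.0
150 200 318 132.0 [57.  3. -4.]
190 232 285 137.0 [38.  2. -5.]
230 231 287 131.0 [ 23.   3. -17.]
260 230 287 126.0 [ 13.   2. -25.]
290 229 288 122.0 [  3.   2. -32.]
[-0.78233881 -0.40544289 -0.39792347]
```

```bash
python3 -m jog '[{"delta_rot":[0,0,0],"slide":[0,0.2,-1],"jaw":8.4},{"delta_rot":[0,0,0],"slide":[0,0.2,-2.5],"jaw":8.4},{"delta_rot":[0,0,0],"slide":[0,0.2,-4.5],"jaw":8.4},{"delta_rot":[0,0,0],"slide":[0,0.2,-7],"jaw":8.4},{"delta_rot":[0,0,0],"slide":[0,0.2,-10],"jaw":8.4},{"delta_rot":[0,0,0],"slide":[-1,0.2,-13],"jaw":8.4},{"delta_rot":[0,0,0],"slide":[-3,0.2,-15],"jaw":8.4},{"delta_rot":[0,0,0],"slide":[-5,0.2,-16],"jaw":8.4}]' && python3 -m jog '[{"delta_rot":[0,0,0],"slide":[-2,0,0],"jaw":8.4},{"delta_rot":[0,0,0],"slide":[-3,0,0],"jaw":8.4},{"delta_rot":[0,0,0],"slide":[-3,0,0],"jaw":8.4},{"delta_rot":[0,0,0],"slide":[-3,0,0],"jaw":8.4},{"delta_rot":[0,0,0],"slide":[-3,0,0],"jaw":8.4}]'
python3 - <<'E'
from h import *
a,_=viewer.get_image("side");b,d=viewer.get_image("top")
cv2.imwrite("pics/c9.png",np.hstack([cv2.resize(a[90:384,150:440],(395,400)),cv2.resize(b[60:300,160:460],(400,320))[:, :] if 0 else cv2.resize(b[60:360,160:460],(400,400))])[:,:,::-1])
print(sensors.get_state()["joint_positions"],sensors.get_state()["qd"].round(3))
E
```

```text
time_s: 21.15
eef_pos: [422.8, -230.1, 287.9]
tcp_rot: [3.137, 0.985, 1.809]
wrist_force: [0.6, 1.1, -0.7]
grip_width: 83.9
grasp_force: 0.0
time_s: 21.65
eef_pos: [426.2, -247.0, 310.0]
tcp_rot: [3.141, 0.983, 1.811]
wrist_force: [0.6, 0.5, -0.1]
grip_width: 84.1
grasp_force: 0.0
[-0.2811044  -0.09665718 -0.68435693  0.33987652 -0.80612807  0.76720949] [ 0.    -0.002  0.006  0.001  0.001 -0.001]
```

View pics/c9.png

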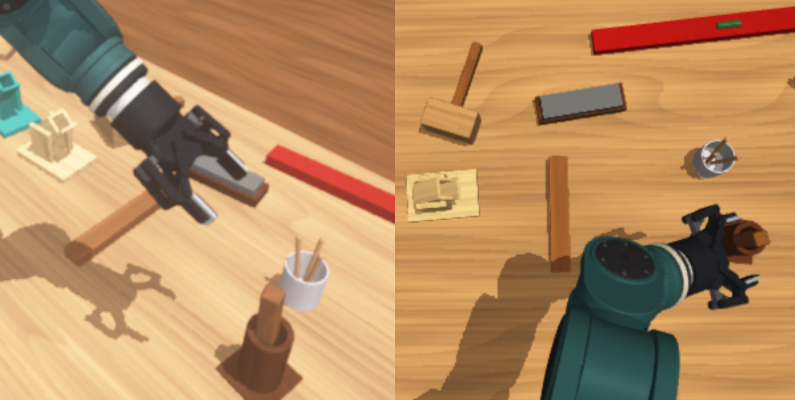

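The side crop shows the chisel standing edge-down in the cup, its handle at about (270,310), leaning slightly. The gripper is clear of it, and the pot, mallet and stone are where they were. I hand the job in.

```bash
python3 -c "
from bench import r
print(r.sign_off())"
```

```text
the job is handed in; nothing more can be done
None
```

The chisel was drawn from the stand, laid across the batten and regripped. It now stands edge-down in the dark cup, lowered to the floor in the hand and released; the pot, mallet and stone were not touched, and the job is handed in at about 22 s.

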